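# Re-seat a slipped printer build plate with tapered drifts

### The job

The build plate has slipped forward on its printer carriage. First lift the finished prints off it and stand them upright in the yellow tray; then drag the plate back until its three ringed holes lie roughly over the holes in the deck, and push a red tapered drift from the rack fully home through each pair of holes, so that the plate is pulled into line, and leave the drifts there. Leave the yellow driver in the rack and disturb nothing else on the bench.

Things in the scene. Friction and masses are not known exactly. Their poses are not given: they have to be found in the camera images.
- carriage: Fixed bed carriage: slippery aluminium deck 277 x 172 mm on black rails, black rim round it. Origin on the table below the middle of the aligned plate; x is the plate's sliding direction. Deck top 70 mm, rim top 75 mm up. Deck from x = -122 to +155 mm; the pocket inside the rim from x = -107 to +140, y = -71 to +71 mm. White lines on the rim mark the x of the holes.
- deck_holeA (a point): Centre of the deck's hole A at the deck's top surface: round, 15.5 mm across, straight through the 20 mm deck and open to 50 mm of free space below. At x = +80, y = +45 mm of the carriage.
- deck_holeB (a point): The same for hole B, at x = -80, y = -45 mm of the carriage.
- deck_holeC (a point): The same for hole C, at x = +80, y = -45 mm of the carriage.
- plate_mid (a point): Middle of the top face of the loose build plate: dark steel, 190 x 130 x 6 mm, 0.35 kg, x along its length, in the carriage pocket; top 76 mm above the table. In line when its middle is over the carriage origin, axes parallel. It starts about 40 mm too far to +x of the carriage, near the far rim, and a few mm off sideways; press on it with about 10 N to drag it.
- plate_holeA (a point): Centre, at the plate's top face, of the plate's hole A: 15.5 mm across, through, ringed in orange, at x = +80, y = +45 mm from the plate's middle. Belongs over deck hole A.
- plate_holeB (a point): The same for plate hole B, at x = -80, y = -45 mm from the plate's middle. Belongs over deck hole B.
- plate_holeC (a point): The same for plate hole C, at x = +80, y = -45 mm from the plate's middle. Belongs over deck hole C.
- print0_mid (a point): Centre, 31 mm above its underside, of the beige printed figure: a flat brim 56 mm across and 3 mm thick, above it a round body 32 mm across (3 to 41 mm up), then a round head; 62 mm tall in all, 60 g; z is up when it stands. Grasp it across the body. Stands on the build plate at the start; may be absent.
- print1_mid (a point): Centre, 31 mm above its underside, of the orange printed figure: a flat brim 56 mm across and 3 mm thick, above it a round body 32 mm across (3 to 41 mm up), then a round head; 62 mm tall in all, 60 g; z is up when it stands. Grasp it across the body. Stands on the build plate at the start; may be absent.
- print2_mid (a point): Centre, 31 mm above its underside, of the green printed figure: a flat brim 56 mm across and 3 mm thick, above it a round body 32 mm across (3 to 41 mm up), then a round head; 62 mm tall in all, 60 g; z is up when it stands. Grasp it across the body. Stands on the build plate at the start; may be absent.
- print3_mid (a point): Centre, 31 mm above its underside, of the blue printed figure: a flat brim 56 mm across and 3 mm thick, above it a round body 32 mm across (3 to 41 mm up), then a round head; 62 mm tall in all, 60 g; z is up when it stands. Grasp it across the body. Stands on the build plate at the start; may be absent.
- tray: Fixed yellow open tray for finished prints, 176 x 176 mm outside, 18 mm high, walls and floor 5 mm thick. Origin at the table under its centre, sides along x and y. Room for four prints, two by two, 80 mm apart.
- rack: Fixed plywood tool rack, 215 x 50 mm, 75 mm high, long side along x. Origin at the table under its centre; four upright holes in its top at x = -78, -26, +26 and +78 mm, holding the three drifts and the driver in any order.
- drift1_grip (a point): Middle of red drift 1's handle (all alike), 22 mm across, 50 mm long, z up along it. Its collar, 30 mm across, 5 mm thick, has its underside 30 mm below this point; then a straight 14 mm shank, 22 mm long, and a 40 mm taper to a 5 mm tip 92 mm below this point. 110 g. Hangs in the rack by its collar. Fully home its collar lies on the plate, this point 36 mm above the deck's top. Fits any hole.
- drift2_grip (a point): Middle of red drift 2's handle (all alike), 22 mm across, 50 mm long, z up along it. Its collar, 30 mm across, 5 mm thick, has its underside 30 mm below this point; then a straight 14 mm shank, 22 mm long, and a 40 mm taper to a 5 mm tip 92 mm below this point. 110 g. Hangs in the rack by its collar. Fully home its collar lies on the plate, this point 36 mm above the deck's top. Fits any hole.
- drift3_grip (a point): Middle of red drift 3's handle (all alike), 22 mm across, 50 mm long, z up along it. Its collar, 30 mm across, 5 mm thick, has its underside 30 mm below this point; then a straight 14 mm shank, 22 mm long, and a 40 mm taper to a 5 mm tip 92 mm below this point. 110 g. Hangs in the rack by its collar. Fully home its collar lies on the plate, this point 36 mm above the deck's top. Fits any hole.
- driver: Yellow-handled hex driver in the rack, handle 25 mm across and 52 mm long; not needed. Origin at the handle's lower end, at the rack's top.
- scraper: Bystander: flat scraper, 160 mm. Origin at its underside.
- glue: Bystander: white glue bottle, 85 mm tall. Origin at its underside.
- caliper: Bystander: steel caliper, 150 mm. Origin at its underside.
- nozzle_jar: Bystander: clear jar, 55 mm tall. Origin at its underside.
- bracket: Bystander: green L-shaped printed bracket, 60 mm. Origin at its underside.
Mind the look-alikes: they are no part of the job. Leave any purple or turquoise look-alike of the part that bears drift2_grip alone. Leave any purple look-alike of the part that bears drift1_grip alone.

How it is judged:
On the way, in this order (a step that is already met when the one before it is completed fails the run):
1. every print stands in the tray (x of print0_mid in the frame of tray between -0.06 and 0.06 m and y of print0_mid in the frame of tray between -0.06 and 0.06 m and height (world z) of each of print0_mid, print1_mid, print2_mid, print3_mid below 0.044 m and angle between each of print0_mid, print1_mid, print2_mid, print3_mid's own z axis and vertical below 0.2 rad and x of print1_mid in the frame of tray between -0.06 and 0.06 m and y of print1_mid in the frame of tray between -0.06 and 0.06 m and x of print2_mid in the frame of tray between -0.06 and 0.06 m and y of print2_mid in the frame of tray between -0.06 and 0.06 m and x of print3_mid in the frame of tray between -0.06 and 0.06 m and y of print3_mid in the frame of tray between -0.06 and 0.06 m), for 0.2 s.
2. the plate's holes are within 6 mm of the deck's holes (horizontal distance between plate_holeA and deck_holeA below 0.006 m and horizontal distance between plate_holeB and deck_holeB below 0.006 m and horizontal distance between plate_holeC and deck_holeC below 0.006 m), for 0.2 s.
At the end, for the whole second after the job is handed in: Every print stands on the tray floor (within 60 mm of its middle along each side, tilt under 0.2 rad); all plate holes are within 2.5 mm of the deck holes; a drift stands in each pair of holes (within 4 mm, tilt under 0.06 rad), its collar within 3.5 mm of the plate (all of step 1 and horizontal distance between plate_holeA and deck_holeA below 0.0025 m and horizontal distance between plate_holeB and deck_holeB below 0.0025 m and horizontal distance between plate_holeC and deck_holeC below 0.0025 m and ((horizontal distance between drift1_grip and deck_holeA below 0.004 m and z of drift1_grip in the frame of deck_holeA between 0.033 and 0.0395 m and angle between drift1_grip's own z axis and vertical below 0.06 rad) or (horizontal distance between drift2_grip and deck_holeA below 0.004 m and z of drift2_grip in the frame of deck_holeA between 0.033 and 0.0395 m and angle between drift2_grip's own z axis and vertical below 0.06 rad) or (horizontal distance between drift3_grip and deck_holeA below 0.004 m and z of drift3_grip in the frame of deck_holeA between 0.033 and 0.0395 m and angle between drift3_grip's own z axis and vertical below 0.06 rad)) and ((horizontal distance between drift1_grip and deck_holeB below 0.004 m and z of drift1_grip in the frame of deck_holeB between 0.033 and 0.0395 m and angle between drift1_grip's own z axis and vertical below 0.06 rad) or (horizontal distance between drift2_grip and deck_holeB below 0.004 m and z of drift2_grip in the frame of deck_holeB between 0.033 and 0.0395 m and angle between drift2_grip's own z axis and vertical below 0.06 rad) or (horizontal distance between drift3_grip and deck_holeB below 0.004 m and z of drift3_grip in the frame of deck_holeB between 0.033 and 0.0395 m and angle between drift3_grip's own z axis and vertical below 0.06 rad)) and ((horizontal distance between drift1_grip and deck_holeC below 0.004 m and z of drift1_grip in the frame of deck_holeC between 0.033 and 0.0395 m and angle between drift1_grip's own z axis and vertical below 0.06 rad) or (horizontal distance between drift2_grip and deck_holeC below 0.004 m and z of drift2_grip in the frame of deck_holeC between 0.033 and 0.0395 m and angle between drift2_grip's own z axis and vertical below 0.06 rad) or (horizontal distance between drift3_grip and deck_holeC below 0.004 m and z of drift3_grip in the frame of deck_holeC between 0.033 and 0.0395 m and angle between drift3_grip's own z axis and vertical below 0.06 rad))); the robot touches nothing.
It fails at once if a bystander is moved more than 40 mm (distance of any of scraper, glue, caliper, nozzle_jar, bracket from where it was at the start of the episode above 0.04 m).
It fails at once if the driver is taken out of the rack (distance of driver from where it was at the start of the episode above 0.03 m).
Of print0, print1, print2, print3 only 2 to 4 are there at a start; the rules pass over those that are not, and their reading is None.
At some moment in a run one of print0, print1, print2, print3 may be knocked a few centimetres aside while the robot is not near it.
It also fails if it takes over 208 s, if anything falls off the work surface, if the arm or the gripper's body presses on something with over 40 N, if the wrist force passes 120 N, or if a joint passes its speed limit or range.

### The arm

A 7-joint arm with a two-finger parallel gripper is mounted at the origin on the work surface. World frame = base frame: x ahead of the robot, y to its left, z up, the work surface at z = 0. Lengths are in m, angles in rad, forces in N, time in s.
With the tool pointing down it reaches from about 0.4 to 0.85 m from the base axis. Payload 10.4 kg.
Tool frame: the origin (TCP) lies between the finger pads; the fingertips stand 22 mm ahead of it and the grasp point (between the pads) lies 3 mm ahead of it; z points along the fingers, y is the line along which they close (so a half turn about z gives the same grasp; the last joint's range is limited). The gripper opens to 85 mm and grips with 20 to 120 N. Pads are 22 mm wide; open, the fingers measure 114 mm over their backs; the gripper's body (76 mm by 85 mm) begins 54 mm behind the grasp point. The pads swing forward as they close: fully open they stand 13 mm farther back than shut.
Start: joints at [1.113, 0.332, -0.065, 1.46, 0.022, 1.35, -0.088], TCP at [0.263, -0.567, 0.253] pointing down, gripper open.
Joint ranges: [-2.6, 2.6], [-0.5, 2.12], [-1.47, 1.34], [0.16, 2.42], [-1.27, 4.41], [0.06, 2.06], [-2.6, 2.6]. Speed limits (rad/s): [2.22, 2.22, 2.79, 2.79, 3.14, 3.14, 3.14].

### API

Orientations are given as a unit quaternion [x, y, z, w].
In Python, from workcell import manip, camera, ticket, boxes_of, outline_of gives the robot as it stands.
- The arm moves only by the tool carry_out, never from a script. Its argument "deltas" is a list of rows, each a list of 5 numbers: the shift along the tool's x, y, z as a fraction of full scale, then the turn about the tool's z as a fraction of full scale, then the opening, from -1 (shut) to 1 (fully open), so that 0 is half open. In form: [[tx, ty, tz, spin, gripper], ...]. A call has 1 to 20 rows; each row is the pose to reach, as a shift and turn from the pose commanded when the call began, along the tool's axes at that moment; what a row does not reach only later rows make up. Full scale, the value 1, is 150 mm for a shift and 30 degrees for a turn. A row lasts 1/8 s, in which the tool goes at most 62.5 mm and 10.7 degrees, less where a joint would pass 70% of its speed; a pose out of reach is approached as far as the arm can. A call with a number of a shift or a turn outside -1 to 1 is refused whole. A call with a gripper value outside its range is refused whole. The fingers move at their own pace and stop on an object; "force" is the grip in N (left out, the last holds). Time passes only in rows, so rows that repeat a pose let the fingers close. It gives the time, the measured TCP pose, the force, the opening and the grip force at its end, in the units of the state.
- manip.get_obs(): the state, without advancing time (a new reading comes with each control period).
- camera(name): name is "scene" or "top" or "wrist"; returns a dict with "img" (420x560x3 uint8, red, green, blue), "depth" (420x560 float32, m along the optical axis (not along the pixel's ray), 0 where there is no reading), "vertical_fov" (degrees; the focal length in pixels is half the picture's height over the tangent of half this angle, whatever the lens; pixels are square), "cx", "cy" (the principal point, pixels), "k1" (the pictures are not rectified: a ray, as slopes to the right and down, at radius r is drawn at 1 + k1 r^2 times it, then the intrinsics apply), "R" (3x3) and "t" (3): a world point X has camera coordinates R X + t. Camera axes: x right, y down, z forward; pixel columns grow to the right and rows downward; lengths in m; the calibration is good to about 2 mm. A picture is of the moment at which its call begins.
- ticket.hand_in(): hands the job in; it is judged then, once.
Trained networks look in a picture, given as the dict that the camera call returned (one of the last four; its "shot" number tells which), for a name from the list of things; names that differ only in an ending like _2 or _b are one class to them, and where a whole thing is asked for, a point or a joint stands for the part that bears it (a point fixed in the world has none). Each returns a list of dicts, best first, with "conf" (0 to 1); they miss things now and then, are a little off and sometimes report something else, mostly with a low value. They report only what shows in the picture. A call takes as long as a camera call. They do not tell look-alikes from the thing itself.
- boxes_of(query, picture): "position" ([x, y, z] in m, in world coordinates, good to about 4 mm: the middle of the surface that is visible of it).
- outline_of(query, picture): "region" (420x560 bool, what is visible of it).
The state is a dict: "clock": time; "joint_pos": joint angles; "joint_velocities": joint speeds; "tau": joint torques, N m; "position": TCP position; "ee_rot": TCP orientation; "ft_force": force on the tool from outside, world axes, zero at the start; "torque": the same for the moment, N m; "grip_width": opening from 0.0 (shut) to 1.0 (fully open); "grasp_force": force on a finger pad.
Only numpy, scipy, OpenCV 4.12 (cv2) and the standard library are available. Lean on these libraries where they do the work, as an engineer would, in place of code of your own. Each camera call takes 0.05 s, during which the arm holds its last target. There are 200 camera calls.

## Working session

There is one attempt and no reset: what is moved stays moved. The work goes in short steps, Python scripts to look and compute and a tool call to move; the robot and the scene stay as the last step left them, time stands still between calls to the robot, and variables do not carry over. Pictures are saved under pics/ and viewed, at most 14 in all, crops included, and the job is handed in when it is done.

Besides the shell and the picture viewer there is one more tool, called after ">>>" as name(argument=value, ...) on one line, values as JSON. carry_out: Moves the arm, as the interface text tells. Its arguments: {"type":"object","properties":{"deltas":{"type":"array","items":{"type":"array","items":{"type":"number"}}},"force":{"type":"number"}},"required":["deltas"]}

```bash
mkdir -p pics; cat > h.py <<'E'
import numpy as np, cv2
from workcell import manip, camera, ticket, boxes_of, outline_of
def f(c): return c["img"].shape[0]/2/np.tan(np.radians(c["vertical_fov"])/2)
def ray(c,u,v):
    x=(u-c["cx"])/f(c); y=(v-c["cy"])/f(c); a,b=x,y
    for _ in range(20):
        s=1+c["k1"]*(a*a+b*b); a,b=x/s,y/s
    return np.stack([a,b,np.ones_like(a)],-1)
def onz(c,u,v,z):
    "pixel -> world point on plane z"
    d=ray(c,np.asarray(u,float),np.asarray(v,float))@c["R"]; o=-c["R"].T@c["t"]
    return o+d*((z-o[2])/d[...,2])[...,None]
def cloud(c):
    v,u=np.mgrid[:420,:560]; d=ray(c,u.astype(float),v.astype(float))*c["depth"][...,None]
    return (d-c["t"])@c["R"]
def proj(c,X):
    p=c["R"]@np.asarray(X)+c["t"]; a,b=p[:2]/p[2]; s=1+c["k1"]*(a*a+b*b)
    return a*s*f(c)+c["cx"],b*s*f(c)+c["cy"]
def save(c,n,crop=None,k=1):
    im=c["img"][...,::-1]
    if crop: u0,v0,u1,v1=crop; im=im[v0:v1,u0:u1]
    cv2.imwrite("pics/"+n,cv2.resize(im,None,fx=k,fy=k,interpolation=cv2.INTER_CUBIC))
def col(c,p,r=2):
    u,v=[int(round(q)) for q in proj(c,p)]
    return c["img"][max(v-r,0):v+r+1,max(u-r,0):u+r+1].reshape(-1,3).mean(0).round() if 0<=u<560 and 0<=v<420 else None
E
python3 - <<'E'
from h import *
np.set_printoptions(precision=4,suppress=True)
for n in("top","scene"):
    c=camera(n); save(c,n+"0.png"); print(n,-c["R"].T@c["t"],c["R"][2])
    if n=="top" or 1:
        for q in("carriage","print0_mid","tray","rack","drift1_grip","driver","plate_mid","plate_holeA","scraper","glue","caliper","nozzle_jar","bracket"):
            print(q,[(round(b["conf"],2),np.round(b["position"],3).tolist(),[int(x) for x in proj(c,b["position"])],col(c,b["position"]).tolist() if col(c,b["position"]) is not None else 0) for b in boxes_of(q,c)])
o=manip.get_obs();print(o)
E
```

```text
top [ 0.3572 -0.0263  1.2053] [ 0.1614  0.0027 -0.9869]
carriage [(0.61, [0.475, 0.027, 0.073], [260, 239], [116.0, 114.0, 113.0]), (0.54, [0.571, 0.024, 0.078], [260, 199], [38.0, 39.0, 42.0])]
print0_mid []
tray [(0.68, [0.49, 0.28, 0.004], [161, 238], [150.0, 126.0, 0.0])]
rack [(0.67, [0.526, -0.301, 0.076], [398, 214], [120.0, 98.0, 65.0])]
drift1_grip [(0.53, [0.638, -0.208, 0.108], [359, 166], [43.0, 15.0, 60.0]), (0.45, [0.602, -0.297, 0.117], [398, 179], [86.0, 10.0, 6.0])]
driver [(0.6, [0.453, -0.319, 0.132], [413, 242], [151.0, 125.0, 0.0])]
plate_mid [(0.58, [0.565, 0.024, 0.078], [260, 201], [37.0, 39.0, 42.0]), (0.3, [0.479, 0.024, 0.072], [261, 238], [76.0, 76.0, 76.0])]
plate_holeA [(0.6, [0.567, 0.022, 0.081], [261, 200], [37.0, 39.0, 41.0])]
scraper [(0.89, [0.299, -0.275, 0.002], [385, 310], [115.0, 114.0, 115.0]), (0.65, [0.319, 0.309, 0.005], [149, 307], [75.0, 74.0, 79.0])]
glue [(0.73, [0.769, -0.041, 0.056], [286, 122], [90.0, 91.0, 84.0])]
caliper [(0.66, [0.313, 0.312, 0.004], [147, 309], [73.0, 72.0, 77.0]), (0.22, [0.57, 0.025, 0.077], [260, 199], [37.0, 
[... 1201 characters left out ...]
7.0, 45.0, 47.0])]
nozzle_jar [(0.57, [0.685, -0.33, 0.051], [215, 304], [159.0, 158.0, 149.0])]
bracket [(0.65, [0.706, 0.309, 0.018], [421, 220], [11.0, 56.0, 25.0])]
{'clock': 1.4, 'joint_pos': array([ 1.1134,  0.3322, -0.0647,  1.4601,  0.0216,  1.3499, -0.0885]), 'joint_velocities': array([-0.0009,  0.0015, -0.0015,  0.0011,  0.0017,  0.0011, -0.0007]), 'tau': array([ -0.0003, -62.5224,   0.0489, -39.1828,   0.0165,   0.0018,
        -0.    ]), 'position': array([ 0.2633, -0.5669,  0.2533]), 'ee_rot': array([0.9765, 0.2157, 0.    , 0.    ]), 'ft_force': array([ 0.8881,  0.754 , -0.2291]), 'torque': array([-0.0271,  0.0129,  0.0109]), 'grasp_force': 0.0, 'grip_width': 1.0008025823255229}
```

View pics/top0.png

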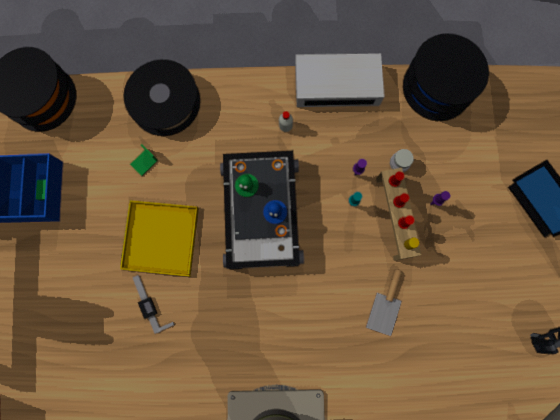

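View pics/scene0.png

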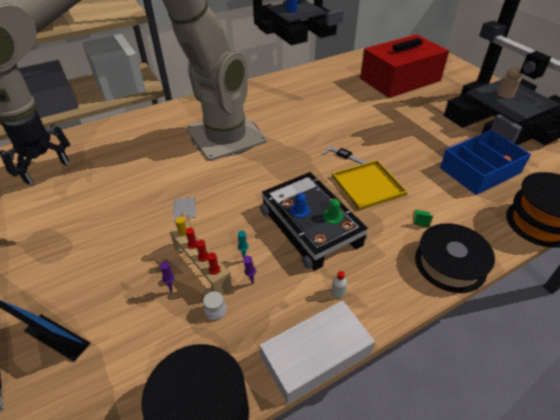

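Top view: green print at (246,185), blue at (275,212); plate rings at (241,167), (278,165), (281,231). Red drifts are in the rack at (396,179), (401,201) and (406,222), with the yellow driver at (412,243). Look-alikes to avoid are purple at (359,167) and (441,199), and turquoise at (356,199), all standing on the table. The tray is at (161,238).

```bash
cat >> h.py <<'E'
def hsvmask(c,lo,hi):
    return cv2.inRange(cv2.cvtColor(c["img"],cv2.COLOR_RGB2HSV),np.array(lo),np.array(hi))>0
def blobs(m,amin=8):
    n,l,s,_=cv2.connectedComponentsWithStats(m.astype(np.uint8))
    return [l==i for i in range(1,n) if s[i,4]>=amin]
def rect(P):
    (x,y),(w,h),a=cv2.minAreaRect((P[:,:2]*1000).astype(np.float32)); return round(x,1),round(y,1),round(w,1),round(h,1),round(a,2)
E
python3 - <<'E'
from h import *
np.set_printoptions(precision=4,suppress=True)
c=camera("top"); W=cloud(c); z=W[...,2]
for q in("print2_mid","print3_mid"):print(q,[(round(b["conf"],2),np.round(b["position"],3).tolist()) for b in boxes_of(q,c)])
reg=(W[...,0]>.38)&(W[...,0]<.75)
car=(z>.06)&(z<.08)&reg&(abs(W[...,1]-.02)<.13)
b=max(blobs(car),key=lambda m:m.sum()); print("car",rect(W[b]))
rk=(z>.06)&(z<.085)&(W[...,1]<-.2)&(W[...,1]>-.4)&reg&hsvmask(c,(10,60,60),(25,200,255))
b=max(blobs(rk),key=lambda m:m.sum()); print("rack",rect(W[b]))
ty=(z<.03)&(W[...,1]>.15)&(W[...,1]<.42)&reg&hsvmask(c,(20,150,60),(35,255,255))
b=max(blobs(ty),key=lambda m:m.sum()); print("tray",rect(W[b]))
for n,m in(("red",hsvmask(c,(0,180,60),(6,255,255))|hsvmask(c,(174,180,60),(180,255,255))),("green",hsvmask(c,(50,150,40),(75,255,255))),("blue",hsvmask(c,(105,150,40),(125,255,255))),("orange",hsvmask(c,(5,120,60),(16,255,255)))):
  for b in blobs(m&(z>.05)&(z<.2)&reg&(abs(W[...,1])<.4)):
    P=W[b]; t=P[P[:,2]>P[:,2].max()-.006]
    print(n,b.sum(),"med",np.median(P,0),"top",t.mean(0),"zmax",P[:,2].max(),[int(q) for q in proj(c,P.mean(0))])
save(c,"car.png",(215,140,435,280),3.6)
E
```

```text
print2_mid [(0.66, [0.476, 0.027, 0.076]), (0.63, [0.603, 0.05, 0.081]), (0.16, [0.535, -0.01, 0.081])]
print3_mid [(0.78, [0.538, -0.012, 0.08])]
car (551.1, 26.3, 276.5, 172.8, 1.65)
rack (532.5, -308.6, 215.0, 53.3, 9.12)
tray (493.3, 287.9, 185.7, 180.1, 83.52)
red 132 med [ 0.6072 -0.2912  0.1273] top [ 0.6071 -0.2941  0.1325] zmax 0.13696266974431162 [395, 178]
red 148 med [ 0.5562 -0.3002  0.121 ] top [ 0.5579 -0.3047  0.1311] zmax 0.13489555788506544 [400, 199]
red 148 med [ 0.5054 -0.3074  0.1186] top [ 0.5073 -0.3131  0.1312] zmax 0.13484944447819242 [405, 221]
green 374 med [0.602  0.0549 0.082 ] top [0.605  0.0576 0.1404] zmax 0.1446205217405722 [246, 184]
blue 430 med [ 0.5369 -0.0097  0.0814] top [ 0.5409 -0.0086  0.1386] zmax 0.14223877291981737 [274, 211]
orange 72 med [ 0.6542 -0.0158  0.0767] top [ 0.6558 -0.0161  0.0788] zmax 0.08269469139512126 [277, 164]
orange 68 med [0.6523 0.0735 0.0769] top [0.6503 0.0737 0.0791] zmax 0.0831710997204404 [240, 166]
orange 55 med [ 0.6101 -0.298   0.0774] top [ 0.6091 -0.2977  0.131 ] zmax 0.13280288580060767 [394, 179]
orange 61 med [ 0.5593 -0.3089  0.0766] top [ 0.5548 -0.3118  0.1314] zmax 0.13489555788506544 [400, 199]
orange 30 med [ 0.518  -0.3108  0.079 ] top [ 0.5159 -0.3149  0.1292] zmax 0.1312947233536037 [404, 216]
orange 28 med [ 0.4965 -0.3169  0.0765] top [ 0.4972 -0.3146  0.0775] zmax 0.0809723748452325 [404, 226]
orange 80 med [ 0.4962 -0.0198  0.0772] top [ 0.4952 -0.021   0.0782] zmax 0.08210837733517873 [280, 230]
```

View pics/car.png

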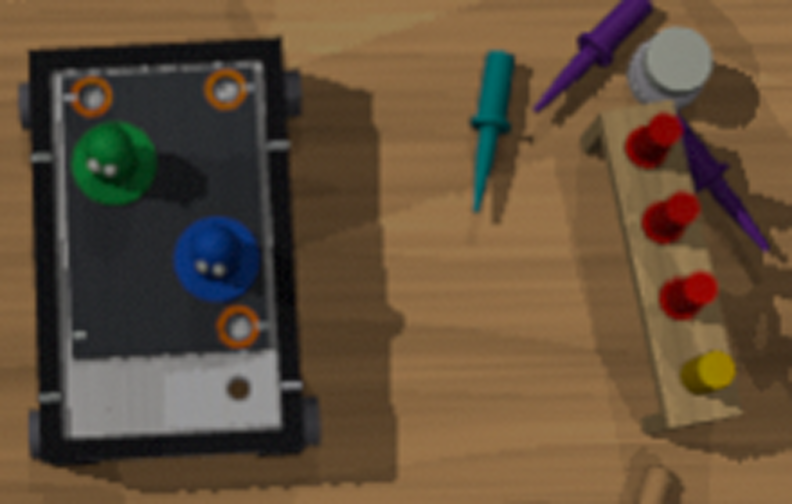

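The choices are clear from the crop: red drifts only in the rack, with purple and turquoise lying outside it. Moving now, first turning the tool parallel to world x.

>>> carry_out(deltas=[[1,-1,0,0.83,1],[1,-1,0,0.83,1],[1,-1,0,0.83,1],[1,-1,0,0.83,1],[1,-1,0,0.83,1],[1,-1,0,0.83,1]])

```text
clock: 2.3
position: [0.3356, -0.3685, 0.2534]
ee_rot: [1.0, -0.0, 0.0, 0.0]
ft_force: [0.5, -0.4, -1.0]
grip_width: 1.0
grasp_force: 0.0
```

>>> carry_out(deltas=[[0.6,-1,0,0,1],[0.6,-1,0,0,1],[0.6,-1,0,0,1],[0.6,-1,0,0,1]])

```text
clock: 2.8
position: [0.4278, -0.2154, 0.2534]
ee_rot: [1.0, 0.002, 0.0, -0.0]
ft_force: [-0.2, 0.0, -0.8]
grip_width: 1.003
grasp_force: 0.0
```

>>> carry_out(deltas=[[0.45,-0.8,0,0,1],[0.45,-0.8,0,0,1],[0.45,-0.8,0,0,1],[0.45,-0.8,0,0,1]])

```text
clock: 3.3
position: [0.4936, -0.0989, 0.253]
ee_rot: [1.0, -0.0, -0.0, 0.0]
ft_force: [-0.7, -1.1, -0.4]
grip_width: 1.001
grasp_force: 0.0
```

```bash
cat > prints.py <<'E'
from h import *
import sys
np.set_printoptions(precision=4,suppress=True)
for cam in sys.argv[1:]:
  c=camera(cam); W=cloud(c); z=W[...,2]
  for n,m in(("green",hsvmask(c,(50,150,30),(75,255,255))),("blue",hsvmask(c,(105,150,30),(125,255,255)))):
    m=m&(z>0)&(z<.2)&(W[...,0]>.35)&(W[...,0]<.7)&(abs(W[...,1]-.15)<.3)
    b=blobs(m,60)
    for k in b:
      P=W[k]; br=P[P[:,2]<P[:,2].max()-.05]; t=P[P[:,2]>P[:,2].max()-.02]
      print(cam,n,k.sum(),"brim",cv2.minEnclosingCircle((br[:,:2]*1000).astype(np.float32)) if len(br) else 0,"head",cv2.minEnclosingCircle((t[:,:2]*1000).astype(np.float32)),"z",P[:,2].min(),P[:,2].max())
  save(c,"%s_%d.png"%(cam,c["shot"])); print(cam,c["shot"])
print(manip.get_obs()["position"])
E
python3 prints.py wrist top
```

```text
wrist blue 4177 brim ((539.1154174804688, -9.62264347076416), 28.230619430541992) head ((539.5693359375, -11.013694763183594), 14.969871520996094) z 0.07494510564475786 0.13906958488230503
wrist 4
top green 265 brim 0 head ((695.6557006835938, 300.09246826171875), 6.532449245452881) z 0.0006274932617861874 0.04961235162429408
top green 400 brim ((605.8179321289062, 58.3234977722168), 28.272424697875977) head ((606.6823120117188, 57.23532485961914), 15.034394264221191) z 0.07332817218006586 0.14264576082089844
top blue 378 brim ((540.3714599609375, -7.978621959686279), 28.7403621673584) head ((541.4305419921875, -9.023133277893066), 14.850147247314453) z 0.072690475308667 0.14154331214338875
top 5
[ 0.493  -0.1002  0.253 ]
```

>>> carry_out(deltas=[[0.31,-0.6,0,0,1],[0.31,-0.6,0,0,1],[0.31,-0.6,0.5,0,1],[0.31,-0.6,0.8,0,1],[0.31,-0.6,0.94,0,1],[0.31,-0.6,0.94,0,1],[0.31,-0.6,0.94,0,-0.5],[0.31,-0.6,0.94,0,-0.5],[0.31,-0.6,0.94,0,-0.5],[0.31,-0.6,0.94,0,-0.5],[0.31,-0.6,0.94,0,-0.5],[0.31,-0.6,0.94,0,-0.5],[0.31,-0.6,0.94,0,-0.5],[0.31,-0.6,0.94,0,-0.5]], force=30)

```text
clock: 5.15
position: [0.5407, -0.0078, 0.1134]
ee_rot: [1.0, 0.0, 0.001, 0.0]
ft_force: [-1.1, -1.7, 6.3]
grip_width: 0.36
grasp_force: 29.5
```

>>> carry_out(deltas=[[0,0,-0.4,0,-0.5],[0,0,-0.7,0,-0.5],[-0.3,-0.5,-0.7,0,-0.5],[-0.5,-0.8,-0.7,0,-0.5],[-0.6,-1,-0.7,0,-0.5],[-0.6,-1,-0.7,0,-0.5],[-0.6,-1,-0.7,0,-0.5]])

```text
clock: 6.02
position: [0.4503, 0.1419, 0.2175]
ee_rot: [1.0, 0.0, 0.0, 0.0]
ft_force: [0.7, -0.3, -0.5]
grip_width: 0.363
grasp_force: 30.1
```

>>> carry_out(deltas=[[0,-0.3,0,0,-0.5],[0,-0.6,0,0,-0.5],[0,-0.73,0,0,-0.5],[0,-0.73,0,0,-0.5],[0,-0.73,0,0,-0.5]])

```text
clock: 6.65
position: [0.4507, 0.2502, 0.217]
ee_rot: [1.0, -0.001, -0.0, 0.0]
ft_force: [0.2, 1.0, -1.3]
grip_width: 0.366
grasp_force: 30.1
```

```bash
python3 - <<'E'
from h import *
c=camera("wrist"); save(c,"w_tray.png"); W=cloud(c)
c=camera("top"); W=cloud(c); save(c,"t_tray.png",(100,130,320,290),3.6)
m=hsvmask(c,(20,120,30),(35,255,255))&(W[...,2]<.03)&(W[...,2]>-.01)&(W[...,1]>.15)&(W[...,1]<.42)&(W[...,0]<.65)
b=max(blobs(m),key=lambda m:m.sum()); 
w=b&(W[...,2]>.013); print("walls",rect(W[w]),"all",rect(W[b]))
print(manip.get_obs()["position"],manip.get_obs()["grip_width"])
E
```

```text
walls (491.2, 282.8, 176.2, 177.1, 84.15) all (493.6, 287.6, 184.7, 180.2, 83.3)
[0.45062787 0.25031463 0.21719204] 0.3660331508056045
```

View pics/t_tray.png

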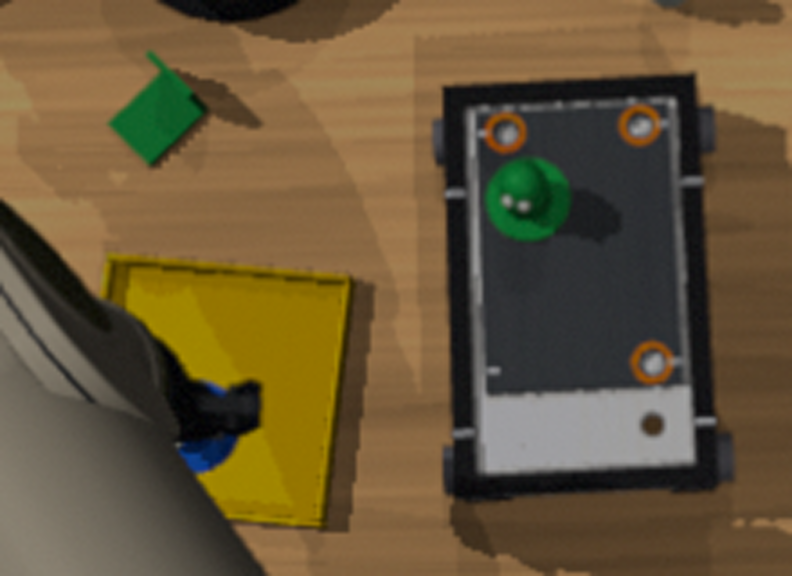

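The blue print hangs over the lower-right quarter of the tray (crop 215,425). The tray is free, and green is still on the plate. Lowering.

>>> carry_out(deltas=[[-0.02,0.02,0.4,0,-0.5],[-0.02,0.02,0.8,0,-0.5],[-0.02,0.02,0.9,0,-0.5],[-0.02,0.02,0.9,0,-0.5]])

```text
clock: 7.25
position: [0.4473, 0.2487, 0.0828]
ee_rot: [1.0, -0.0, -0.0, 0.0]
ft_force: [-0.7, 0.8, 0.9]
grip_width: 0.368
grasp_force: 30.1
```

>>> carry_out(deltas=[[0,0,0.15,0,-0.5],[0,0,0.25,0,-0.5],[0,0,0.26,0,-0.5],[0,0,0.26,0,-0.5],[0,0,0.26,0,0],[0,0,0.26,0,0],[0,0,0.26,0,0],[0,0,0.26,0,0],[0,0,0,0,0],[0,0,-0.4,0,0],[0,0,-0.9,0,0.5],[0,0,-0.9,0,1]])

```text
clock: 8.75
position: [0.4484, 0.25, 0.2214]
ee_rot: [1.0, 0.0, 0.003, -0.001]
ft_force: [0.3, 0.7, -0.9]
grip_width: 0.904
grasp_force: 0.0
```

>>> carry_out(deltas=[[0.3,0.3,0,0,1],[0.6,0.6,0,0,1],[0.8,0.9,0,0,1],[0.8,0.9,0,0,1],[0.8,0.9,0,0,1]])

```text
clock: 9.38
position: [0.5665, 0.1144, 0.2164]
ee_rot: [1.0, 0.0, -0.001, -0.0]
ft_force: [0.2, 1.1, -0.2]
grip_width: 1.003
grasp_force: 0.0
```

```bash
python3 prints.py wrist top
```

```text
wrist green 644 brim 0 head ((619.1791381835938, 52.9959831237793), 0.6674030423164368) z 0.07670090670596487 0.11753408191466551
wrist green 1144 brim 0 head ((606.7173461914062, 59.4177131652832), 12.985594749450684) z 0.12068179645359954 0.1396660085106137
wrist green 79 brim 0 head ((596.3916625976562, 76.93020629882812), 7.670206546783447) z 0.07732247104490146 0.08076894343781792
wrist green 115 brim 0 head ((586.3739013671875, 65.782958984375), 9.543078422546387) z 0.07749980620884729 0.08064670279260772
wrist blue 390 brim 0 head ((457.3183898925781, 256.9339904785156), 23.498416900634766) z 0.005641839902539866 0.017065491450538192
wrist 8
top green 196 brim 0 head ((680.910888671875, 339.82769775390625), 25.270992279052734) z 0.0006981393221888418 0.01305543131780735
top green 224 brim ((605.7846069335938, 55.870277404785156), 27.607511520385742) head ((607.3486938476562, 53.99811553955078), 13.590754508972168) z 0.07268194339910368 0.14056239735105736
top blue 331 brim ((447.0744323730469, 250.0599822998047), 26.772003173828125) head ((447.8872375488281, 250.425537109375), 14.165388107299805) z 0.003709422401544375 0.07130890153468304
top 9
[0.5663 0.1153 0.217 ]
```

>>> carry_out(deltas=[[0.26,0.38,0,0,1],[0.26,0.38,0,0,1],[0.26,0.38,0.3,0,1],[0.26,0.38,0.6,0,1],[0.26,0.38,0.69,0,1],[0.26,0.38,0.69,0,1],[0.26,0.38,0.69,0,-0.5],[0.26,0.38,0.69,0,-0.5],[0.26,0.38,0.69,0,-0.5],[0.26,0.38,0.69,0,-0.5],[0.26,0.38,0.69,0,-0.5],[0.26,0.38,0.69,0,-0.5],[0.26,0.38,0.69,0,-0.5],[0.26,0.38,0.69,0,-0.5]])

```text
clock: 11.22
position: [0.6065, 0.0569, 0.1148]
ee_rot: [1.0, 0.0, 0.001, 0.0]
ft_force: [-1.4, -0.9, 6.0]
grip_width: 0.363
grasp_force: 29.5
```

>>> carry_out(deltas=[[0,0,-0.4,0,-0.5],[0,0,-0.7,0,-0.5],[-0.2,-0.5,-0.7,0,-0.5],[-0.4,-0.8,-0.7,0,-0.5],[-0.47,-1,-0.7,0,-0.5],[-0.47,-1,-0.7,0,-0.5],[-0.47,-1,-0.7,0,-0.5]])

```text
clock: 12.1
position: [0.5359, 0.2061, 0.2187]
ee_rot: [1.0, -0.0, 0.0, 0.0]
ft_force: [0.0, -0.0, -0.4]
grip_width: 0.361
grasp_force: 30.0
```

>>> carry_out(deltas=[[0,-0.3,0,0,-0.5],[0,-0.6,0,0,-0.5],[0,-0.75,0,0,-0.5],[0,-0.75,0.3,0,-0.5],[0,-0.75,0.6,0,-0.5],[0,-0.75,0.9,0,-0.5],[0,-0.75,0.9,0,-0.5],[0,-0.75,0.9,0,-0.5]])

```text
clock: 13.1
position: [0.5368, 0.3193, 0.0855]
ee_rot: [1.0, -0.001, 0.001, -0.0]
ft_force: [0.3, -0.1, -0.3]
grip_width: 0.363
grasp_force: 30.1
```

>>> carry_out(deltas=[[0,0,0.15,0,-0.5],[0,0,0.25,0,-0.5],[0,0,0.27,0,-0.5],[0,0,0.27,0,-0.5],[0,0,0.27,0,0],[0,0,0.27,0,0],[0,0,0.27,0,0],[0,0,0.27,0,0],[0,0,0,0,0],[0,0,-0.4,0,0],[0,0,-0.9,0,0],[0,0,-0.9,0,-1],[0,0.4,-0.9,0,-1],[0,0.8,-0.9,0,-1],[0,1,-0.9,0,-1],[0,1,-0.9,0,-1],[0,1,-0.9,0,-1]], force=60)

```text
clock: 15.22
position: [0.5352, 0.1702, 0.2185]
ee_rot: [1.0, 0.0, -0.0, -0.0]
ft_force: [0.4, 0.6, 0.7]
grip_width: -0.002
grasp_force: 0.0
```

```bash
cat > plate.py <<'E'
from h import *
import sys
np.set_printoptions(precision=1,suppress=True)
# carriage from the deck rectangle, deck hole B from its dark spot; plate rings by ellipse fit
c=camera("top"); W=cloud(c); z=W[...,2]
def ring(c,W):
    out=[]
    m=hsvmask(c,(4,110,60),(17,255,255))&(z>.065)&(z<.09)&(W[...,1]>-.08)&(W[...,1]<.13)&(W[...,0]>.38)&(W[...,0]<.72)
    for b in blobs(cv2.dilate(m.astype(np.uint8),np.ones((2,2)))>0,20):
        b=b&m; v,u=np.nonzero(b); X=onz(c,u,v,.076)[:,:2]
        (x,y),r=cv2.minEnclosingCircle((X*1000).astype(np.float32))
        A=np.c_[2*X*1000,np.ones(len(X))]; s=np.linalg.lstsq(A,((X*1000)**2).sum(1),rcond=None)[0]
        print("ring circ",np.array([x,y,r]),"fit",s[:2],len(X)); out.append(s[:2])
    return out
car=(z>.06)&(z<.08)&(W[...,0]>.38)&(W[...,0]<.72)&(abs(W[...,1]-.02)<.13)
print("car",rect(W[max(blobs(car),key=lambda m:m.sum())]))
R=sorted(ring(c,W),key=lambda p:p[0])
if len(R)==3:
    B=R[0]; A,C=sorted(R[1:],key=lambda p:-p[1]); mid=(A+B)/2
    d=C-B; print("plate mid",mid,"yaw deg",np.degrees(np.arctan2(d[1],d[0])),np.linalg.norm(d),np.linalg.norm(A-C))
save(c,"plate_%d.png"%c["shot"],(205,130,325,290),3.7)
print(c["shot"],manip.get_obs()["position"]*1000)
E
python3 prints.py top; python3 plate.py
python3 - <<'E'
from h import *
c=camera("top"); g=cv2.cvtColor(c["img"],cv2.COLOR_RGB2GRAY)
m=np.zeros_like(g,bool); m[240:256,273:290]=1
m&=(g<100); v,u=np.nonzero(m); print("deckB",onz(c,u.mean(),v.mean(),.07)*1000,len(u))
E
```

```text
top 10
[0.5352 0.1707 0.2185]
car (551.0, 26.1, 276.0, 172.5, 1.62)
ring circ [655.7 -16.1  14.9] fit [655.5 -16.1] 80
ring circ [652.9  73.6  14.7] fit [652.9  73.6] 70
ring circ [565.  -59.   12.1] fit [  -3807.7 -164013.1] 11
ring circ [520.6 -60.2  13.1] fit [  -3508.5 -150837.9] 11
ring circ [496.3 -21.   14.5] fit [495.9 -21.1] 79
ring circ [479.  -61.5  11.8] fit [  -3241.9 -139152.6] 11
11 [535.2 170.9 218.6]
deckB [459.5895198  -20.66362061  70.        ] 68
```

>>> carry_out(deltas=[[0.26,0.4,0,0,-1],[0.26,0.8,0,0,-1],[0.26,0.96,0,0,-1],[0.26,0.96,0,0,-1],[0.26,0.96,0.4,0,-1],[0.26,0.96,0.6,0,-1],[0.26,0.96,0.76,0,-1],[0.26,0.96,0.76,0,-1],[0.26,0.96,0.76,0,-1]])

```text
clock: 16.5
position: [0.5751, 0.0267, 0.1059]
ee_rot: [1.0, 0.001, 0.001, -0.0]
ft_force: [0.6, 0.3, 0.4]
grip_width: -0.0
grasp_force: 0.0
```

```bash
python3 prints.py scene; python3 -c "
from h import *; c=camera('wrist'); save(c,'w_plate.png'); o=manip.get_obs(); print(o['ft_force'],o['position'])"
```

```text
scene green 189 brim ((535.3310546875, 315.9728088378906), 25.588092803955078) head ((539.32958984375, 316.087890625), 12.577374458312988) z 0.004970186812288607 0.06904332379664373
scene blue 180 brim ((448.44891357421875, 247.60096740722656), 24.518665313720703) head ((453.73236083984375, 243.64102172851562), 10.517069816589355) z 0.005027059996447308 0.06953716098137813
scene 13
[0.5753 0.0263 0.1062]
[-0.47427482  0.09384316  1.03113417] [0.57533636 0.02609885 0.1061632 ]
```

View pics/w_plate.png

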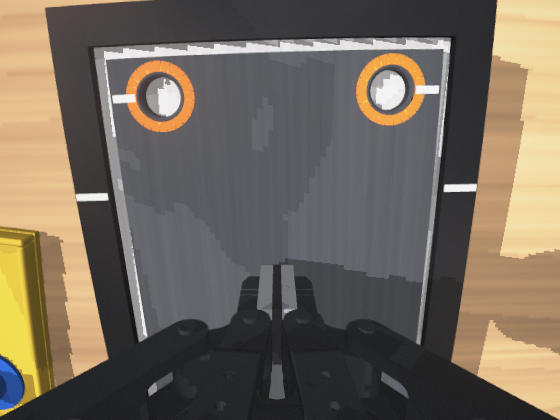

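The wrist picture shows plate rings A (160,96) and C (391,89), with the rim's white lines at (92,197) and (460,188), about 40 mm nearer. The scene camera confirms both prints are standing in the tray. Pressing down gently.

>>> carry_out(deltas=[[0,0,0.03,0,-1],[0,0,0.05,0,-1],[0,0,0.06,0,-1],[0,0,0.06,0,-1]])

```text
clock: 17.1
position: [0.576, 0.0256, 0.0981]
ee_rot: [1.0, -0.0, 0.002, 0.0]
ft_force: [-3.8, -0.5, 18.9]
grip_width: 0.002
grasp_force: 9.0
```

```bash
python3 - <<'E'
from h import *
np.set_printoptions(precision=1,suppress=True)
c=camera("wrist"); o=manip.get_obs(); print(o["ft_force"],o["position"]*1000)
hv=cv2.cvtColor(c["img"],cv2.COLOR_RGB2HSV); 
white=(hv[...,2]>170)&(hv[...,1]<60)
for b in blobs(white,30):
    v,u=np.nonzero(b); X=onz(c,u.mean(),v.mean(),.075)*1000; print("white",u.mean(),v.mean(),len(u),X[:2])
for b in blobs(hsvmask(c,(5,150,120),(17,255,255)),300):
    v,u=np.nonzero(b); X=onz(c,u,v,.076)[:,:2]*1000
    print("ring",u.mean(),v.mean(),cv2.minEnclosingCircle(X.astype(np.float32)),X.mean(0))
E
```

```text
[-4.1 -1.4 17.3] [575.9  25.6  98.1]
white 356.08 42.49 400 [670.9  -2.7]
white 420.43859649122805 41.69298245614035 114 [671.6 -26.1]
white 449.05438066465257 73.16012084592145 331 [661. -38.]
white 198.9208633093525 47.73689619732785 973 [669.1  53.9]
white 391.5639246778989 88.54013875123886 1009 [655.1 -16.8]
white 159.5815295815296 97.18181818181819 693 [652.   69.6]
white 437.0 87.0 133 [655.9 -33.9]
white 99.97413793103448 116.72413793103448 116 [645.2  93.2]
white 447.1040462427746 136.61271676300578 173 [637.6 -40. ]
white 107.38095238095238 97.27777777777777 126 [652.3  89.5]
white 466.6617647058824 193.43382352941177 272 [615.  -51.1]
white 80.78599221789884 203.5408560311284 257 [610.8 105.9]
white 431.38524590163934 263.60655737704917 122 [584.  -40.4]
white 133.15447154471545 319.6747967479675 123 [556.3  90.7]
white 285.48387096774195 310.3225806451613 31 [561.6  22. ]
ring 393.3344793713163 86.13555992141454 ((655.5064086914062, -17.25958824157715), 13.58285903930664) [655.8 -17.1]
ring 150.56782945736435 93.77713178294573 ((652.7689208984375, 72.74053955078125), 13.566594123840332) [653.2  72.6]
```

>>> carry_out(deltas=[[-0.04,0.001,0,0,-1],[-0.08,0.002,0,0,-1],[-0.12,0.003,0,0,-1],[-0.16,0.004,0,0,-1],[-0.2,0.005,0,0,-1],[-0.24,0.006,0,0,-1],[-0.27,0.007,0,0,-1],[-0.27,0.007,0,0,-1],[-0.27,0.007,0,0,-1]])

```text
clock: 18.27
position: [0.5361, 0.0246, 0.0981]
ee_rot: [1.0, 0.0, 0.002, 0.0]
ft_force: [-0.7, -0.6, 16.6]
grip_width: -0.001
grasp_force: 7.9
```

```bash
cat > wr.py <<'E'
from h import *
np.set_printoptions(precision=1,suppress=True)
c=camera("wrist"); o=manip.get_obs(); print(o["ft_force"],o["position"]*1000)
hv=cv2.cvtColor(c["img"],cv2.COLOR_RGB2HSV)
for b in blobs((hv[...,2]>170)&(hv[...,1]<60),60):
    v,u=np.nonzero(b); X=onz(c,u.mean(),v.mean(),.075)*1000
    if abs(X[1]-27)>72 and X[0]<640: print("rim line",u.mean(),v.mean(),X[:2])
for b in blobs(hsvmask(c,(5,150,120),(17,255,255)),300):
    v,u=np.nonzero(b); X=onz(c,u,v,.076)[:,:2]*1000
    (x,y),r=cv2.minEnclosingCircle(X.astype(np.float32)); print("ring",u.mean(),v.mean(),np.array([x,y,r]))
save(c,"wr_%d.png"%c["shot"]); print(c["shot"])
E
python3 wr.py
```

```text
[-1.  -0.3 15.7] [536.1  24.6  98.1]
rim line 478.2307692307692 91.01602564102564 [615.1 -51.1]
rim line 63.54804270462633 102.90035587188612 [610.8 106. ]
ring 392.16185819070904 85.9398533007335 [615.9 -18.2  13.6]
ring 151.920572274297 93.92895905278738 [613.   71.7  13.6]
16
```

>>> carry_out(deltas=[[-0.01,-0.003,0,0,-1],[-0.01,-0.003,0,0,-1],[-0.01,-0.003,0,0,-1],[-0.01,-0.003,-0.1,0,-1],[-0.01,-0.003,-0.5,0,-1],[-0.01,-0.003,-0.8,0,-1],[-0.01,0.4,-0.8,0,0.2],[-0.01,0.8,-0.8,0,0.2],[-0.01,1,-0.8,0,0.2],[-0.01,1,-0.8,0,0.2]])

```text
clock: 19.58
position: [0.5319, -0.1286, 0.2159]
ee_rot: [1.0, -0.002, -0.0, 0.0]
ft_force: [-0.5, 0.7, 0.4]
grip_width: 0.6
grasp_force: 0.0
```

```bash
python3 plate.py | grep -v "\-[0-9]{3,}" ; python3 prints.py top; ls pics
```

```text
car (551.1, 26.1, 276.3, 172.7, 1.57)
ring circ [616.  -16.2  14.5] fit [616.1 -16.5] 81
ring circ [613.4  73.3  15. ] fit [613.5  73.2] 82
ring circ [565.  -59.   12.1] fit [  -3807.7 -164013.1] 11
ring circ [520.6 -60.2  13.1] fit [  -3508.3 -150831.9] 12
ring circ [479.  -61.5  11.8] fit [  -3241.9 -139152.6] 11
ring circ [456.3 -21.9  15. ] fit [456.7 -22. ] 88
17 [ 532.2 -126.3  216. ]
top green 266 brim ((692.5376586914062, 336.0024108886719), 24.103395462036133) head ((696.298828125, 300.0128479003906), 5.3578410148620605) z 0.0009046702580202969 0.05128728484842156
top green 328 brim ((534.8713989257812, 319.6958923339844), 26.8474178314209) head ((536.047119140625, 318.5855407714844), 14.4507417678833) z 0.0027348906579515975 0.07177764092029296
top blue 330 brim ((447.0528259277344, 250.23678588867188), 26.91657257080078) head ((447.6158752441406, 250.20535278320312), 14.34005069732666) z 0.002273677469239539 0.07032445095066286
top 18
[ 0.5325 -0.1249  0.2161]
car.png
plate_11.png
plate_17.png
scene0.png
scene_13.png
t_tray.png
top0.png
top_10.png
top_18.png
top_5.png
top_9.png
w_plate.png
w_tray.png
wr_16.png
wrist_4.png
wrist_8.png
```

View pics/plate_17.png

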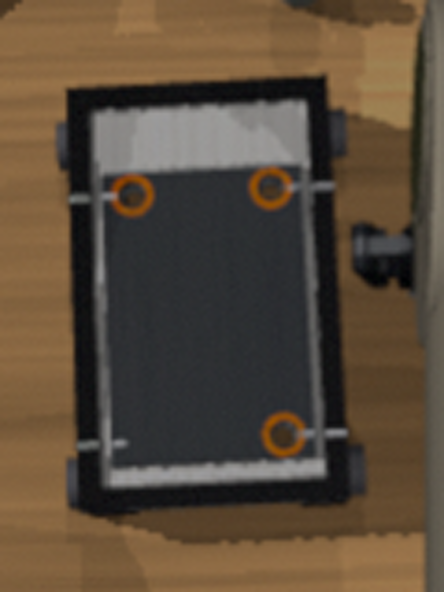

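The plate's ticks line up with the rim lines and all three holes look concentric, so it is roughly in place. Next I check how high the look-alikes stand, then take the drifts.

```bash
python3 - <<'E'
from h import *
np.set_printoptions(precision=3,suppress=True)
for n in("top","scene"):
  c=camera(n); W=cloud(c)
  for q,m in(("purple",hsvmask(c,(128,80,20),(160,255,255))),("turq",hsvmask(c,(82,120,20),(98,255,255)))):
    for b in blobs(m,25):
      P=W[b]; 
      if .3<P[:,0].mean()<.8: print(n,q,len(P),"min",P.min(0),"max",P.max(0),"top at",P[P[:,2].argmax()])
save(c,"sc_look.png",(130,200,290,330),4.5)
E
```

```text
top purple 48 min [ 0.554 -0.319  0.014] max [ 0.738 -0.172  0.581] top at [ 0.554 -0.172  0.581]
top purple 205 min [ 0.357 -0.391 -0.002] max [ 0.64  -0.026  1.205] top at [ 0.357 -0.026  1.205]
scene purple 222 min [ 0.539 -0.392 -0.001] max [ 0.634 -0.331  0.032] top at [ 0.601 -0.352  0.032]
scene purple 303 min [ 0.651 -0.322 -0.001] max [ 0.738 -0.233  0.032] top at [ 0.7   -0.278  0.032]
scene turq 201 min [ 0.588 -0.22   0.007] max [ 0.695 -0.19   0.032] top at [ 0.648 -0.199  0.032]
```

View pics/sc_look.png

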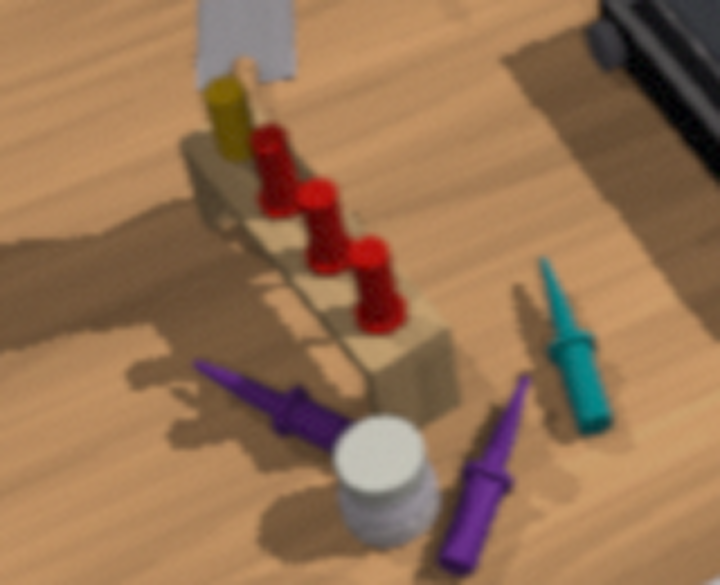

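The look-alikes (purple, turquoise) lie flat on the table, below finger height. The red drifts stand in the rack.

>>> carry_out(deltas=[[-0.2,0.4,0,0,0.2],[-0.2,0.8,-0.1,0,0.2],[-0.2,1,-0.1,0,0.2],[-0.2,1,-0.1,0,0.2],[-0.2,1,-0.1,0,0.2],[-0.2,1,-0.1,0,0.2]])

```text
clock: 20.52
position: [0.5032, -0.2738, 0.2309]
ee_rot: [1.0, 0.001, 0.0, -0.0]
ft_force: [-0.7, 0.0, -0.3]
grip_width: 0.602
grasp_force: 0.0
```

```bash
cat > reds.py <<'E'
from h import *
import sys
np.set_printoptions(precision=1,suppress=True)
for n in sys.argv[1:]:
  c=camera(n); W=cloud(c)*1000
  m=hsvmask(c,(0,160,40),(6,255,255))|hsvmask(c,(174,160,40),(180,255,255))
  for b in blobs(m,25):
    P=W[b]; P=P[P[:,2]>0]; v,u=np.nonzero(b)
    if len(P)<20 or not(400<P[:,0].mean()<700): continue
    zt=np.percentile(P[:,2],98); t=P[P[:,2]>zt-4]; s=P[P[:,2]<zt-8]
    print(n,int(u.mean()),int(v.mean()),len(P),"ztop %.1f"%zt,"top circ",[round(float(q),1) for q in (lambda k:(*k[0],k[1]))(cv2.minEnclosingCircle(t[:,:2].astype(np.float32)))],"zmin %.1f"%np.percentile(P[:,2],2))
  save(c,"reds_%s_%d.png"%(n,c["shot"])); print(c["shot"])
print(manip.get_obs()["position"]*1000)
E
python3 reds.py wrist
```

```text
wrist 315 48 1922 ztop 131.2 top circ [597.3, -289.2, 24.2] zmin 79.0
wrist 325 131 1671 ztop 131.2 top circ [564.5, -293.6, 25.1] zmin 78.8
wrist 334 206 1834 ztop 131.0 top circ [538.2, -297.0, 47.3] zmin 78.8
21
[ 503.1 -274.1  230.9]
```

```bash
sed -i 's/t=P\[P\[:,2\]>zt-4\]; s=.*/t=P[abs(P[:,2]-130)<2.5]; md=np.median(t,0); t=t[np.hypot(*(t-md)[:,:2].T)<13]/' reds.py; python3 reds.py wrist top
```

```text
wrist 314 48 1920 ztop 131.3 top circ [608.0, -297.5, 10.9] zmin 79.0
wrist 324 131 1666 ztop 131.2 top circ [556.8, -305.5, 10.8] zmin 78.8
wrist 333 206 1831 ztop 131.0 top circ [505.7, -313.7, 11.1] zmin 78.9
22
top 396 178 158 ztop 133.0 top circ [608.9, -296.3, 10.9] zmin 78.4
top 395 199 30 ztop 331.1 top circ [0.0, 0.0, 0.0] zmin 72.6
top 402 223 87 ztop 297.0 top circ [500.1, -307.1, 4.2] zmin 77.5
23
[ 502.9 -274.7  230.9]
  return _methods._mean(a, axis=axis, dtype=dtype,
  ret = um.true_divide(
```

>>> carry_out(deltas=[[0.35,0.15,0,0,0.2],[0.7,0.15,0,0,0.2],[0.7,0.15,0,0,0.2],[0.7,0.15,0,0,0.2],[0.7,0.15,0.4,0,0.2],[0.7,0.15,0.7,0,0.2],[0.7,0.15,0.79,0,0.2],[0.7,0.15,0.79,0,0.2],[0.7,0.15,0.79,0,-1],[0.7,0.15,0.79,0,-1],[0.7,0.15,0.79,0,-1],[0.7,0.15,0.79,0,-1],[0.7,0.15,0.79,0,-1],[0.7,0.15,0.79,0,-1],[0.7,0.15,0.79,0,-1]], force=80)

```text
clock: 22.55
position: [0.6087, -0.2986, 0.1148]
ee_rot: [1.0, 0.0, 0.002, 0.001]
ft_force: [-0.5, 0.1, 7.3]
grip_width: 0.237
grasp_force: 77.8
```

>>> carry_out(deltas=[[0,0,-0.4,0,-1],[0,0,-0.8,0,-1],[0,0,-0.85,0,-1],[0.05,-0.4,-0.85,0,-1],[0.05,-0.8,-0.85,0,-1],[0.05,-1,-0.85,0,-1],[0.05,-1,-0.85,0,-1],[0.05,-1,-0.85,0,-1]])

```text
clock: 23.55
position: [0.6149, -0.1493, 0.2396]
ee_rot: [1.0, -0.0, -0.0, 0.0]
ft_force: [-0.6, -0.4, -0.2]
grip_width: 0.236
grasp_force: 78.6
```

>>> carry_out(deltas=[[0,-0.4,0,0,-1],[0,-0.8,0,0,-1],[0,-0.87,0,0,-1],[0,-0.87,0,0,-1],[0,-0.87,0,0,-1],[0,-0.87,0,0,-1]])

```text
clock: 24.3
position: [0.6152, -0.0197, 0.2396]
ee_rot: [1.0, -0.001, -0.0, 0.0]
ft_force: [-0.4, -0.3, -1.7]
grip_width: 0.237
grasp_force: 78.7
```

```bash
cat > held.py <<'E'
from h import *
np.set_printoptions(precision=1,suppress=True)
o=manip.get_obs(); p=o["position"]*1000; print(p,o["grip_width"],o["ft_force"])
for n in("top","scene"):
  c=camera(n); W=cloud(c)*1000
  m=hsvmask(c,(0,160,40),(6,255,255))|hsvmask(c,(174,160,40),(180,255,255))
  m&=(np.hypot(W[...,0]-p[0],W[...,1]-p[1])<40)&(W[...,2]>40)&(W[...,2]<p[2]+40)
  P=W[m]
  if len(P)<15: print(n,"no"); continue
  zs=np.percentile(P[:,2],[2,98]); print(n,len(P),"z",zs)
  for lo in np.arange(zs[0],zs[1],12):
    k=P[(P[:,2]>=lo)&(P[:,2]<lo+12)]
    if len(k)>4: print("  z %.0f"%k[:,2].mean(),k[:,:2].mean(0),len(k))
  u,v=[int(q) for q in proj(c,o["position"]-[0,0,.05])]; save(c,"held_%s_%d.png"%(n,c["shot"]),(max(u-70,0),max(v-60,0),u+70,v+60),5)
  print(c["shot"])
E
python3 held.py; python3 wr.py
```

```text
[615.2 -19.7 239.6] 0.23735558046037247 [-0.4 -0.3 -1.7]
top no
scene 202 z [151.7 265.5]
  z 158 [618.9 -20.7] 6
  z 170 [620.3 -21.7] 11
  z 182 [620.8 -21.1] 15
  z 190 [620.8 -22.5] 5
  z 206 [624.2 -22.9] 47
  z 217 [625.  -20.9] 22
  z 229 [625.5 -19.2] 21
  z 242 [625.5 -19.8] 24
  z 254 [620.7 -17.4] 40
25
[ 0.4  0.8 -1.4] [615.1 -18.5 239.8]
rim line 317.2089552238806 196.38805970149255 [615.  -50.8]
rim line 3.2666666666666666 386.3222222222222 [418.9 256.6]
ring 275.239898989899 197.22222222222223 [614.6 -18.1  13.5]
ring 163.53174603174602 200.38095238095238 [611.8  72.   13.4]
26
```

>>> carry_out(deltas=[[0,0,0.3,0,-1],[0,0,0.5,0,-1],[0,0,0.55,0,-1],[0,0,0.6,0,-1],[0,0,0.65,0,-1],[0,0,0.7,0,-1],[0,0,0.75,0,-1],[0,0,0.78,0,-1],[0,0,0.8,0,-1],[0,0,0.8,0,-1]])

```text
clock: 25.7
position: [0.6148, -0.0177, 0.1195]
ee_rot: [1.0, 0.0, -0.0, 0.0]
ft_force: [-3.7, -1.0, -1.8]
grip_width: 0.236
grasp_force: 78.7
```

Going in easily. Seating it, then releasing.

>>> carry_out(deltas=[[0,0,0.01,0,-1],[0,0,0.02,0,-1],[0,0,0.03,0,-1],[0,0,0.03,0,-1],[0,0,0.03,0,-1]])

```text
clock: 26.32
position: [0.615, -0.0177, 0.1159]
ee_rot: [1.0, 0.0, 0.0, 0.0]
ft_force: [-7.0, -2.0, 4.1]
grip_width: 0.237
grasp_force: 79.5
```

>>> carry_out(deltas=[[0,0,0.01,0,-1],[0,0,0.01,0,-1],[0,0,0.01,0,-0.2],[0,0,0.01,0,0.1],[0,0,0.01,0,0.1],[0,0,0.01,0,0.1],[0,0,-0.3,0,0.1],[0,0,-0.7,0,0.1],[-0.3,0.3,-0.85,0,0.1],[-0.4,0.8,-0.85,0,0.1],[-0.5,1,-0.85,0,0.1],[-0.5,1,-0.85,0,0.1],[-0.5,1,-0.85,0,0.1]])

```text
clock: 27.95
position: [0.5403, -0.1669, 0.2429]
ee_rot: [1.0, 0.0, 0.0, -0.0]
ft_force: [0.1, 1.4, 0.3]
grip_width: 0.554
grasp_force: 0.0
```

```bash
python3 plate.py 2>/dev/null| grep -E "ring|car|plate"|grep -v "\-[0-9]\{5\}"; python3 reds.py top scene 2>/dev/null;python3 prints.py top|grep -v "69[0-9]"
```

```text
car (551.2, 26.3, 276.4, 172.7, 1.63)
ring circ [613.5  73.6  14.7] fit [613.5  73.4] 81
ring circ [456.4 -22.2  14.7] fit [456.9 -22.1] 86
top 277 179 148 ztop 134.9 top circ [615.5, -16.8, 10.3] zmin 76.2
28
scene 312 222 181 ztop 133.3 top circ [617.3, -18.1, 11.8] zmin 77.6
scene 196 244 341 ztop 132.7 top circ [555.9, -307.8, 9.5] zmin 78.4
29
[ 540.7 -166.   242.8]
top 30
[ 0.5406 -0.1662  0.2428]
```

>>> carry_out(deltas=[[0.11,0.4,0,0,0.1],[0.11,0.8,0,0,0.1],[0.11,0.93,0,0,0.1],[0.11,0.93,0,0,0.1],[0.11,0.93,0.4,0,0.1],[0.11,0.93,0.75,0,0.1],[0.11,0.93,0.86,0,0.1],[0.11,0.93,0.86,0,0.1],[0.11,0.93,0.86,0,-1],[0.11,0.93,0.86,0,-1],[0.11,0.93,0.86,0,-1],[0.11,0.93,0.86,0,-1],[0.11,0.93,0.86,0,-1],[0.11,0.93,0.86,0,-1]], force=80)

```text
clock: 29.9
position: [0.5581, -0.3073, 0.1165]
ee_rot: [1.0, 0.0, 0.002, 0.001]
ft_force: [-0.7, 1.3, 7.1]
grip_width: 0.237
grasp_force: 77.9
```

>>> carry_out(deltas=[[0,0,-0.4,0,-1],[0,0,-0.8,0,-1],[0,0,-0.85,0,-1],[-0.3,-0.4,-0.85,0,-1],[-0.6,-0.8,-0.85,0,-1],[-0.68,-1,-0.85,0,-1],[-0.68,-1,-0.85,0,-1],[-0.68,-1,-0.85,0,-1]])

```text
clock: 30.9
position: [0.4547, -0.1576, 0.2418]
ee_rot: [1.0, 0.0, 0.0, 0.001]
ft_force: [-0.3, -0.8, -0.5]
grip_width: 0.239
grasp_force: 78.7
```

>>> carry_out(deltas=[[0,-0.4,0,0,-1],[0,-0.8,0,0,-1],[0,-0.89,0,0,-1],[0,-0.89,0,0,-1],[0,-0.89,0,0,-1],[0,-0.89,0,0,-1]])

```text
clock: 31.65
position: [0.4547, -0.0251, 0.2411]
ee_rot: [1.0, -0.001, -0.0, -0.0]
ft_force: [-0.3, 0.2, -0.3]
grip_width: 0.234
grasp_force: 78.8
```

```bash
python3 held.py; python3 wr.py
```

```text
[454.7 -25.1 241.1] 0.23447060455362728 [-0.3  0.2 -0.3]
top no
scene 166 z [168. 258.]
  z 175 [461.1 -26.4] 10
  z 187 [460.4 -26.7] 11
  z 199 [462.8 -31. ] 7
  z 208 [463.1 -27.5] 42
  z 222 [464.8 -25.9] 20
  z 234 [464.3 -24.6] 18
  z 246 [463.9 -23.9] 21
  z 255 [457.7 -22.3] 30
32
[-0.  -0.3 -1.6] [454.6 -24.3 241.2]
rim line 315.39130434782606 195.43478260869566 [454.9 -55.2]
rim line 120.27397260273973 200.65753424657535 [450.9 102. ]
rim line 489.7315651413582 318.4266977557563 [ 338.8 -219.2]
rim line 15.837587006960558 331.7587006960557 [323.4 221.3]
ring 274.32275132275134 195.37301587301587 [455.  -23.1  13.5]
33
```

>>> carry_out(deltas=[[0,0,0.3,0,-1],[0,0,0.5,0,-1],[0,0,0.55,0,-1],[0,0,0.6,0,-1],[0,0,0.65,0,-1],[0,0,0.7,0,-1],[0,0,0.75,0,-1],[0,0,0.78,0,-1],[0,0,0.8,0,-1],[0,0,0.82,0,-1],[0,0,0.82,0,-1]])

```text
clock: 33.17
position: [0.4546, -0.0233, 0.1181]
ee_rot: [1.0, 0.0, -0.0, -0.0]
ft_force: [-0.5, 4.8, -2.1]
grip_width: 0.236
grasp_force: 78.7
```

>>> carry_out(deltas=[[0,0,0.01,0,-1],[0,0,0.015,0,-1],[0,0,0.015,0,-1],[0,0,0.015,0,-1]])

```text
clock: 33.67
position: [0.4552, -0.0233, 0.1175]
ee_rot: [1.0, 0.0, 0.001, 0.0]
ft_force: [-6.5, 5.8, 16.3]
grip_width: 0.235
grasp_force: 80.8
```

>>> carry_out(deltas=[[0,0,0,0,-0.2],[0,0,0,0,0.1],[0,0,0,0,0.1],[0,0,0,0,0.1],[0,0,-0.3,0,0.1],[0,0,-0.7,0,0.1],[0.1,0.3,-0.85,0,0.1],[0.2,0.8,-0.85,0,0.1],[0.3,1,-0.85,0,0.1],[0.3,1,-0.85,0,0.1],[0.3,1,-0.85,0,0.1]])

```text
clock: 35.05
position: [0.4995, -0.173, 0.2433]
ee_rot: [1.0, 0.0, -0.0, -0.0]
ft_force: [-0.1, 0.7, 0.4]
grip_width: 0.549
grasp_force: 0.0
```

```bash
python3 plate.py 2>/dev/null| grep -E "ring|car|plate"|grep -v "\-[0-9]\{5\}"; python3 reds.py top scene wrist 2>/dev/null;python3 prints.py scene
```

```text
car (550.9, 26.2, 276.1, 172.6, 1.56)
ring circ [613.6  73.3  14.9] fit [613.5  73.3] 80
top 277 179 149 ztop 135.0 top circ [615.6, -17.0, 10.5] zmin 75.4
top 280 246 135 ztop 135.4 top circ [457.1, -22.6, 10.7] zmin 75.3
35
scene 280 187 145 ztop 134.4 top circ [459.0, -21.1, 11.2] zmin 75.3
scene 312 222 181 ztop 133.2 top circ [617.8, -17.9, 11.4] zmin 77.6
scene 191 237 168 ztop 132.5 top circ [507.4, -312.9, 11.3] zmin 78.5
36
wrist 18 32 978 ztop 132.1 top circ [614.5, -17.4, 11.4] zmin 129.2
wrist 70 46 419 ztop 90.1 top circ [0.0, 0.0, 0.0] zmin 78.9
wrist 467 197 2151 ztop 131.0 top circ [505.5, -313.4, 11.4] zmin 77.6
wrist 84 260 2065 ztop 131.8 top circ [454.9, -22.5, 11.6] zmin 77.5
37
[ 499.6 -172.6  243.8]
scene green 190 brim ((535.9146118164062, 316.51593017578125), 25.341121673583984) head ((541.765869140625, 315.2215270996094), 11.78957462310791) z 0.005156731200472418 0.06659252397858592
scene blue 179 brim ((448.15936279296875, 246.2555389404297), 24.432682037353516) head ((452.07843017578125, 245.40234375), 10.50359058380127) z 0.005051252366459239 0.06906208558519532
scene 38
[ 0.4996 -0.1728  0.2438]
```

>>> carry_out(deltas=[[0.04,0.4,0,0,0.1],[0.04,0.8,0,0,0.1],[0.04,0.94,0,0,0.1],[0.04,0.94,0,0,0.1],[0.04,0.94,0.4,0,0.1],[0.04,0.94,0.75,0,0.1],[0.04,0.94,0.87,0,0.1],[0.04,0.94,0.87,0,0.1],[0.04,0.94,0.87,0,-1],[0.04,0.94,0.87,0,-1],[0.04,0.94,0.87,0,-1],[0.04,0.94,0.87,0,-1],[0.04,0.94,0.87,0,-1],[0.04,0.94,0.87,0,-1]], force=80)

```text
clock: 37.05
position: [0.507, -0.3151, 0.1157]
ee_rot: [1.0, 0.0, 0.002, 0.001]
ft_force: [-0.8, 1.4, 6.8]
grip_width: 0.236
grasp_force: 77.9
```

>>> carry_out(deltas=[[0,0,-0.4,0,-1],[0,0,-0.8,0,-1],[0,0,-1,0,-1],[0.3,-0.4,-1,0,-1],[0.6,-0.8,-1,0,-1],[0.71,-1,-1,0,-1],[0.71,-1,-1,0,-1],[0.71,-1,-1,0,-1]])

```text
clock: 38.05
position: [0.6121, -0.1649, 0.2638]
ee_rot: [1.0, 0.0, 0.0, 0.0]
ft_force: [0.0, -0.5, -1.7]
grip_width: 0.242
grasp_force: 78.6
```

>>> carry_out(deltas=[[0,-0.4,0,0,-1],[0,-0.8,0,0,-1],[0,-1,0,0,-1],[0,-1,0,0,-1],[0,-1,0,0,-1]])

```text
clock: 38.67
position: [0.6121, -0.0172, 0.2634]
ee_rot: [1.0, -0.001, 0.0, 0.001]
ft_force: [0.1, -0.8, -0.2]
grip_width: 0.239
grasp_force: 78.6
```

>>> carry_out(deltas=[[0,-0.3,0,0,-1],[0,-0.57,0,0,-1],[0,-0.57,0.17,0,-1],[0,-0.57,0.17,0,-1],[0,-0.57,0.17,0,-1],[0,-0.57,0.17,0,-1]])

```text
clock: 39.42
position: [0.6126, 0.0698, 0.2386]
ee_rot: [1.0, -0.001, 0.001, 0.0]
ft_force: [-0.1, -0.3, -0.0]
grip_width: 0.236
grasp_force: 78.7
```

```bash
python3 held.py; python3 wr.py
```

```text
[612.6  69.8 238.6] 0.23642110591793036 [-0.1 -0.3 -0. ]
top no
scene 165 z [156.7 267.3]
  z 163 [617.1  69.3] 7
  z 176 [617.4  66.9] 13
  z 186 [616.6  66.6] 11
  z 202 [618.2  63.2] 26
  z 210 [621.   67.1] 25
  z 223 [621.5  70.6] 16
  z 234 [621.4  70. ] 16
  z 247 [620.4  72.5] 22
  z 254 [615.8  72.9] 21
40
[ 0.3 -0.2 -0.5] [612.3  70.5 238.1]
rim line 430.61290322580646 193.6290322580645 [615.2 -52. ]
rim line 231.8153846153846 199.24615384615385 [610.6 105.9]
rim line 51.71495327102804 367.28504672897196 [444.2 286.5]
rim line 544.3884892086331 401.7913669064748 [ 396.9 -202.7]
ring 274.8606965174129 197.77611940298507 [611.9  72.   13.5]
41
```

>>> carry_out(deltas=[[0,-0.005,0.3,0,-1],[0,-0.005,0.48,0,-1],[0,-0.005,0.53,0,-1],[0,-0.005,0.58,0,-1],[0,-0.005,0.63,0,-1],[0,-0.005,0.68,0,-1],[0,-0.005,0.73,0,-1],[0,-0.005,0.77,0,-1],[0,-0.005,0.8,0,-1],[0,-0.005,0.8,0,-1],[0,-0.005,0.8,0,-1]])

```text
clock: 40.95
position: [0.6121, 0.0716, 0.1177]
ee_rot: [1.0, 0.0, 0.0, 0.0]
ft_force: [-0.0, -0.8, -0.8]
grip_width: 0.238
grasp_force: 79.5
```

>>> carry_out(deltas=[[0,0,0.01,0,-1],[0,0,0.015,0,-1],[0,0,0.015,0,-1],[0,0,0.015,0,-1]])

```text
clock: 41.45
position: [0.6128, 0.0719, 0.1169]
ee_rot: [1.0, 0.0, 0.001, 0.0]
ft_force: [-2.3, -0.9, 8.3]
grip_width: 0.236
grasp_force: 79.8
```

Seated on contact. Pressing a touch more, then releasing and backing off.

>>> carry_out(deltas=[[0,0,0.005,0,-1],[0,0,0.005,0,-1],[0,0,0.005,0,-0.2],[0,0,0.005,0,0.1],[0,0,0.005,0,0.1],[0,0,0.005,0,0.1],[0,0,-0.3,0,0.1],[0,0,-0.7,0,0.1],[0,0,-0.85,0,0.1],[-0.4,0.5,-0.9,0,0.1],[-0.7,0.9,-0.9,0,0.1],[-0.9,1,-0.9,0,0.1],[-0.9,1,-0.9,0,0.1]])

```text
clock: 43.08
position: [0.4748, -0.0815, 0.2505]
ee_rot: [1.0, -0.002, -0.0, 0.001]
ft_force: [1.7, 0.6, -0.5]
grip_width: 0.549
grasp_force: 0.0
```

>>> carry_out(deltas=[[0,0.4,0,0,0.1],[0,0.8,0,0,0.1],[0,1,0,0,0.1],[0,1,0,0,0.1],[0,1,0,0,0.1],[0,1,0,0,0.1]])

```text
clock: 43.82
position: [0.4777, -0.2269, 0.2505]
ee_rot: [1.0, 0.001, 0.0, -0.0]
ft_force: [-0.5, -0.1, 0.0]
grip_width: 0.551
grasp_force: 0.0
```

```bash
python3 reds.py top scene 2>/dev/null;python3 prints.py top scene; python3 -c "
from h import *; c=camera('top'); save(c,'final.png',(100,120,340,290),3.3); c=camera('scene'); save(c,'final_s.png',(250,140,420,280),4.2)"
```

```text
top 277 179 149 ztop 135.0 top circ [615.0, -16.9, 10.4] zmin 76.4
top 239 180 148 ztop 134.5 top circ [613.6, 72.3, 10.4] zmin 75.3
top 280 246 135 ztop 135.5 top circ [457.0, -22.6, 10.5] zmin 76.1
42
scene 280 187 142 ztop 134.0 top circ [455.8, -21.2, 11.0] zmin 75.1
scene 339 209 178 ztop 133.7 top circ [613.7, 73.2, 11.3] zmin 75.1
scene 312 222 183 ztop 133.8 top circ [615.2, -17.2, 11.4] zmin 77.0
43
[ 477.4 -227.4  250.5]
top green 264 brim 0 head ((696.1152954101562, 299.87713623046875), 6.1614508628845215) z 0.0005443282947163847 0.0476526238518748
top green 327 brim ((534.8264770507812, 319.7622375488281), 26.620691299438477) head ((535.9368896484375, 317.9441833496094), 14.460156440734863) z 0.0031752123795191563 0.07142707840378514
top blue 332 brim ((446.974853515625, 250.1835174560547), 26.90379524230957) head ((447.7024841308594, 249.61410522460938), 14.08327865600586) z 0.001990357093713588 0.07030155665758808
top 44
scene green 187 brim ((537.91552734375, 315.2969970703125), 24.773056030273438) head ((542.2486572265625, 314.573974609375), 11.489160537719727) z 0.005880479732504414 0.06904143066838463
scene blue 179 brim ((448.62640380859375, 247.35011291503906), 24.841140747070312) head ((454.9083251953125, 242.40647888183594), 11.1958589553833) z 0.003485180034163986 0.06861725420031936
scene 45
[ 0.4773 -0.2278  0.2504]
```

View pics/final.png

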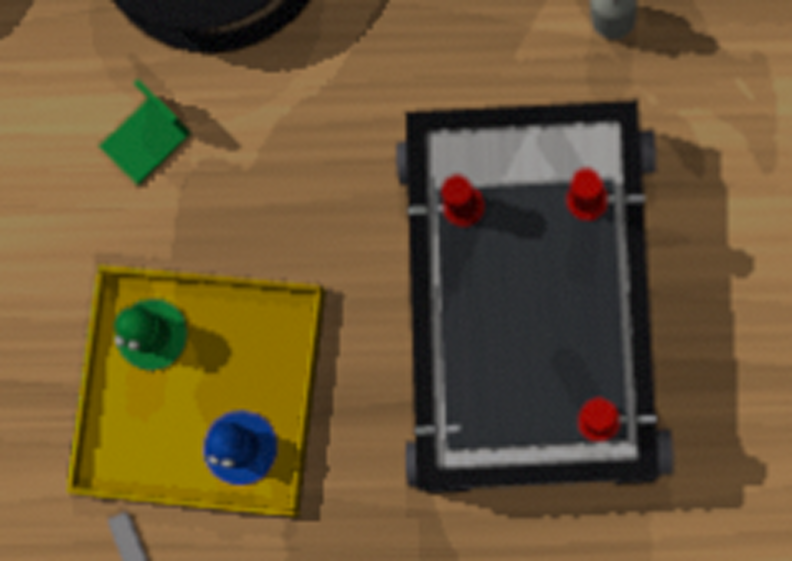

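View pics/final_s.png

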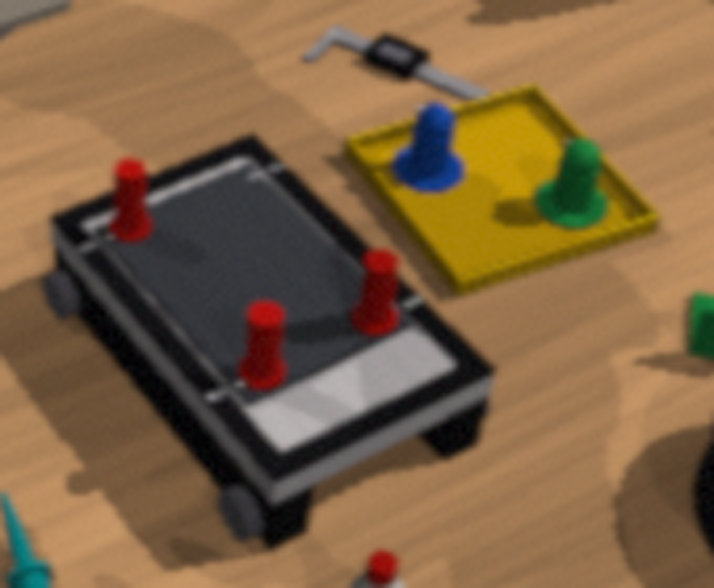

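Both views show the three red drifts upright with their collars on the plate, and the green and blue prints standing in the tray. The gripper is clear, so I'm handing in.

```bash
python3 -c "
from workcell import ticket; print(ticket.hand_in())"
```

```text
the job is handed in; nothing more can be done
None
```

I've handed the job in, though no verdict came back: both prints present (green and blue) stand in the tray, the plate is back in line, a red drift is fully home in each of the three holes, and the driver was left in the rack.

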